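Dial open the reference-weight lockbox

ROBOT

A 7-joint arm with a two-finger parallel gripper is mounted at the origin on a cart in front of the work surface, level with it; the furniture and walls round the work are solid. World frame = base frame: x ahead of the robot, y to its left, z up, the work surface at z = 0. Lengths are in m, angles in rad, forces in N, time in s.
With the tool pointing down it reaches from about 0.4 to 0.85 m from the base axis. Payload 10.4 kg.
Tool frame: the origin (TCP) lies on the centre line of the jaws, within the pads' length; the fingertips stand 17 mm ahead of it and the grasp point (between the pads) lies 2 mm behind it; z points along the fingers, y is the direction in which the jaws open and shut (so a half turn about z gives the same grasp; the last joint's range is limited). The gripper opens to 87 mm and grips with 3 to 60 N. Pads are 19 mm wide; open, the fingers measure 117 mm over their backs; the gripper's body (75 mm by 190 mm) begins 51 mm behind the grasp point.
Start: joints at [-1.236, 0.332, -0.065, 1.46, 0.022, 1.35, -0.088], TCP at [0.219, 0.585, 0.24] pointing down, gripper open.
Joint ranges: [-2.6, 2.6], [-0.5, 2.12], [-1.47, 1.34], [0.16, 2.42], [-1.27, 4.41], [0.06, 2.06], [-2.6, 2.6]. Speed limits (rad/s): [2.22, 2.22, 2.79, 2.79, 3.14, 3.14, 3.14].

INTERFACE

Orientations are given as a unit quaternion [x, y, z, w].
In Python, from workcell import ctrl gives the robot as it stands.
- The arm moves only by the tool arm_command, never from a script. Its argument "rows" is a list of rows, each an object with "travel": the shift along the tool's x, y, z in mm, a list of three; "twist": the turn about the tool's z in units of 10 degrees (1.0 is 10 degrees). In form: [{"travel": [x, y, z], "twist": twist}, ...]. A call has 1 to 10 rows; each row shifts and turns the pose as measured when the row begins, along the tool's axes as they then stand; what a row does not reach is not made up. A row lasts 1/8 s, in which the tool goes at most 62.5 mm and 10.7 degrees, less where a joint would pass 70% of its speed; a pose out of reach is approached as far as the arm can. A call with a gripper value outside its range is refused whole. "hand" is the closure, from 0 (fully open) to 1 (shut), set as the call begins (left out, the last holds). The fingers move at their own pace and stop on an object; "newtons" is the grip in N (left out, the last holds). Time passes only in rows, so rows that do not move let the fingers close. It gives the time, the measured TCP pose, the force and the opening at its end, in the units of the state.
- ctrl.get_state(): the state, without advancing time (a new reading comes with each control period).
- ctrl.camera(name): name is "scene" or "top" or "wrist"; returns a dict with "frame" (384x512x3 uint8, red, green, blue), "depth" (384x512 float32, m along the optical axis (not along the pixel's ray), 0 where there is no reading), "camera_matrix" (3x3 intrinsics, pixels), "k1" (the pictures are not rectified: a ray, as slopes to the right and down, at radius r is drawn at 1 + k1 r^2 times it, then the intrinsics apply), "pose" (4x4, takes a point from camera to world coordinates). Camera axes: x right, y down, z forward; pixel columns grow to the right and rows downward; lengths in m; the calibration is good to about 2 mm. A picture is of the moment at which its call begins.
- ctrl.finish_job(): hands the job in, once; it reports no verdict.
The state is a dict: "t": time; "joints": joint angles; "qvel": joint speeds; "joint_torque": joint torques, N m; "eef_pos": TCP position; "orientation": TCP orientation; "ft_force": force on the tool from outside, world axes, zero at the start; "ft_torque": the same for the moment, N m; "finger_gap": finger opening in m.
Only numpy, scipy, OpenCV 4.12 (cv2) and the standard library are available. Lean on these libraries where they do the work, as an engineer would, in place of code of your own. Each camera call takes 0.05 s, during which the arm holds its last target. There are 200 camera calls.

TASK

Open the lockbox of reference weights: lead its crank counter-clockwise, passing the one-stud mark once and stopping at it the second time, then clockwise, passing the two-stud mark once and stopping at it the second time, then slowly counter-clockwise until the dial stops dead, at which you must let up at once and not force it. Then slide the lid fully open towards the front of the box, and leave everything round it where it is.

Things in the scene. Friction and masses are not known exactly. Their poses are not given: they have to be found in the camera images.
- lockbox: grey steel lockbox, 150 (x) x 260 (y) x 70 mm high, bolted down; origin at the centre of its underside, its x axis points away from its front. On its left half (+y) a dial with a crank, on its right half a sliding lid
- dial_centre (a point): point on the upright axis of the dial, 95 mm above the worktop. Dial disc: 42 mm radius, top 79.5 mm above the worktop, hub and crank bar up to 85 mm; round it a flat fixed scale ring (60 mm radius, top 73 mm) with a tick every 10 degrees. If the dialling goes wrong, begin again: three or more turns counter-clockwise, ending at the one-stud mark
- dial (a joint): angle of the dial, rad, unlimited, grows counter-clockwise seen from above; 0 = crank points to the box's front (box -x). Turning needs 1 to 5 N at the knob; once a turn a light click of about 2 N more may be felt, which is not the stop. The works follow with lost motion, so order, directions and extra turns matter. Stops at the marks may be up to 7 degrees off
- crank_grip (a point): centre of the crank's upright round knob, 32 mm from the dial's axis, 110 mm above the worktop. Black, 18 mm dia, 40 mm tall (83.5 to 123.5 mm above the worktop); it spins freely on the crank, so a gripper can hold it from above and lead it round in circles without turning itself
- mark_one (a point): the mark with one round stud on the scale ring, at the ring's edge (55.5 mm from the dial's axis), on its front left; the crank points to it at dial = -1.047 rad plus whole turns. Studs: 7 mm dia, 3 mm high
- mark_two (a point): the mark with two round studs side by side on the scale ring, on its rear left, 60 degrees clockwise of the one-stud mark; the point midway between them; the crank points to it at dial = -2.094 rad plus whole turns
- lock_case: fixed case of the lock in the lockbox, with its sprung bolt (hidden; origin at the lockbox's origin). Dialled rightly, the bolt drops 125 to 178 degrees into the last counter-clockwise turn (it differs from time to time): the dial stops dead, rigidly, and the lid is free. The bolt bears 25 N; a dial pushed on against the stop, or a lid pulled while locked, loads it
- lid (a joint): how far the lid is slid open, m: 0 shut, 0.065 fully open. It slides towards the box's front (box -x), needs about 2 to 3 N, stays where it is left; locked it moves only 2.5 mm
- lid_grip (a point): centre of the lid's black handle bar: 10 (x) x 60 (y) x 10 mm, on two posts, its underside 18 mm above the lid, its centre 98.5 mm above the worktop; 45 mm behind the lid's middle. The aluminium lid (144 x 116 mm, top 75.5 mm above the worktop) runs between two rails 81 mm high
- weight_0: bystander (sizes in mm): small steel check weight with a knob, 25 dia x 32 high; origin at the centre of its underside
- weight_1: bystander (sizes in mm): smaller check weight, 20 dia x 26 high; origin at the centre of its underside
- sample_bottle: bystander (sizes in mm): white bottle with a red cap, 47 dia x 84 high; origin at the centre of its underside
- test_block_1: bystander (sizes in mm): flat steel test block 45 x 60 x 15; origin at the centre of its underside
- tape_roll: bystander (sizes in mm): roll of tan tape lying flat, 67 dia x 18; origin at the centre of its underside
- marker: bystander (sizes in mm): black marker lying, 17 x 132 x 18, near the front of the lockbox; origin at the centre of its underside
- disc: bystander (sizes in mm): steel disc 38 dia x 14 behind the lockbox; origin at the centre of its underside
- sample_cup: bystander (sizes in mm): white cup 33 dia x 21 high behind the lockbox; origin at the centre of its underside
- meter: bystander (sizes in mm): hand-held meter 148 x 68 x 30; origin at the centre of its underside
- impact_device: bystander (sizes in mm): pen-shaped steel instrument lying, 24 x 126 x 24; origin at the centre of its underside

How it is judged:
At the end, for the whole second after the job is handed in: the lid stands at least 58 mm open (of 65) and is at rest (value of joint lid above 0.058 m and velocity of joint lid below 0.01 m/s); the robot touches nothing.
It fails at once if the lock is forced: more than 25 N on its bolt (dial pushed on against the stop, or lid pulled while locked) (contact force between lock_case and anything else above 25 N).
It fails at once if a bystander is moved by more than 30 mm (distance of any of weight_0, weight_1, sample_bottle, test_block_1, tape_roll, marker, disc, sample_cup, meter, impact_device from where it was at the start of the episode above 0.03 m).
It also fails if it takes over 72 s, if anything falls off the work surface, if the arm or the gripper's body presses on something with over 40 N, if the wrist force passes 120 N, or if a joint passes its speed limit or range.

## Working session

There is one attempt and no reset: what is moved stays moved. The work goes in short steps, Python scripts to look and compute and a tool call to move; the robot and the scene stay as the last step left them, time stands still between calls to the robot, and variables do not carry over. Pictures are saved under pics/ and viewed, about 8 in all and at most 12, crops included, and the job is handed in when it is done.

Besides the shell and the picture viewer there is one more tool, called after "Emit:" as name(argument=value, ...), one argument or row to a line, values as JSON. arm_command: Moves the arm, as the interface text tells. Its arguments: {"type":"object","properties":{"rows":{"type":"array","items":{"type":"object","properties":{"travel":{"type":"array","items":{"type":"number"}},"twist":{"type":"number"}}}},"hand":{"type":"number"},"newtons":{"type":"number"}},"required":["rows"]}

```bash
mkdir -p pics; ls
cat > h.py <<'E'
import numpy as np, cv2
from workcell import ctrl
def ray(c,u,v):
    K=c["camera_matrix"];x=(u-K[0,2])/K[0,0];y=(v-K[1,2])/K[1,1];k=c["k1"]
    a,b=x,y
    for _ in range(20):
        s=1+k*(a*a+b*b);a,b=x/s,y/s
    return np.array([a,b,1.])
def onplane(c,u,v,z):
    P=c["pose"];d=P[:3,:3]@ray(c,u,v);o=P[:3,3]
    return o+d*(z-o[2])/d[2]
def proj(c,p):
    P=c["pose"];q=P[:3,:3].T@(np.array(p)-P[:3,3]);a,b=q[:2]/q[2];s=1+c["k1"]*(a*a+b*b);K=c["camera_matrix"]
    return K[0,0]*a*s+K[0,2],K[1,1]*b*s+K[1,2]
def save(c,n): cv2.imwrite("pics/"+n,c["frame"][:,:,::-1])
E
python3 - <<'E'
from h import *
import pickle
s=ctrl.get_state();print({k:np.round(v,3) for k,v in s.items()})
for n in("top","scene"):
    c=ctrl.camera(n);pickle.dump(c,open(n+".pkl","wb"));save(c,n+"0.png");print(n,np.round(c["pose"],3),c["camera_matrix"],c["k1"])
E
```

```text
pics
{'t': np.float64(0.0), 'joints': array([-1.236,  0.333, -0.065,  1.461,  0.022,  1.35 , -0.089]), 'qvel': array([-0.002, -0.002, -0.001, -0.001,  0.001,  0.   ,  0.001]), 'joint_torque': array([ 1.0000e-03, -6.2326e+01,  2.5000e-02, -3.8988e+01, -6.1000e-02,
        4.0000e-02,  0.0000e+00]), 'eef_pos': array([0.219, 0.585, 0.239]), 'orientation': array([ 0.178,  0.984, -0.001, -0.   ]), 'ft_force': array([-0.343,  0.106, -0.465]), 'ft_torque': array([-0.019, -0.024,  0.043]), 'finger_gap': np.float64(0.087)}
top [[ 0.017 -0.989  0.149  0.317]
 [-1.    -0.014  0.017 -0.011]
 [-0.014 -0.149 -0.989  1.354]
 [ 0.     0.     0.     1.   ]] [[376.42874932   0.         260.47805261]
 [  0.         376.42874932 194.92467971]
 [  0.           0.           1.        ]] 0.03322771624780573
scene [[-0.658 -0.437  0.613 -0.408]
 [-0.753  0.364 -0.548  0.848]
 [ 0.016 -0.822 -0.569  0.979]
 [ 0.     0.     0.     1.   ]] [[362.72922343   0.         248.3070757 ]
 [  0.         362.72922343 192.69875946]
 [  0.           0.           1.        ]] -0.10580260047604118
```

View pics/top0.png

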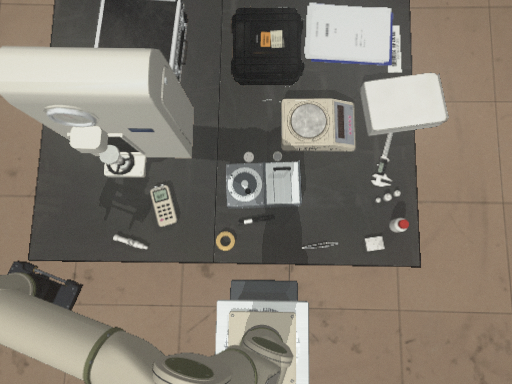

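View pics/scene0.png

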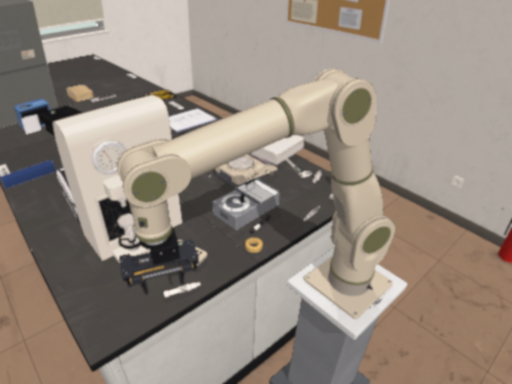

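Top view: the lockbox spans about (226,162)–(300,207), with its dial at (244,184) and lid handle at (283,168). The scene view agrees. I'll zoom in on the top view and get coordinates.

Run:
```python
from h import *
import pickle
c=pickle.load(open("top.pkl","rb"))
im=c["frame"][150:250,215:315,::-1];cv2.imwrite("pics/crop0.png",cv2.resize(im,None,fx=6,fy=6,interpolation=cv2.INTER_CUBIC))
for n,u,v,z in [("dial",244,184,.08),("handle",283,168,.0985),("FL",227,207,.07),("FR",300,204,.07),("BL",226,164,.07),("BR",299,162,.07)]:
    print(n,onplane(c,u,v,z).round(3))
```

```text
dial [0.546 0.068 0.08 ]
handle [ 0.6   -0.065  0.098]
FL [0.467 0.125 0.07 ]
FR [ 0.481 -0.125  0.07 ]
BL [0.618 0.133 0.07 ]
BR [ 0.628 -0.122  0.07 ]
```

View pics/crop0.png

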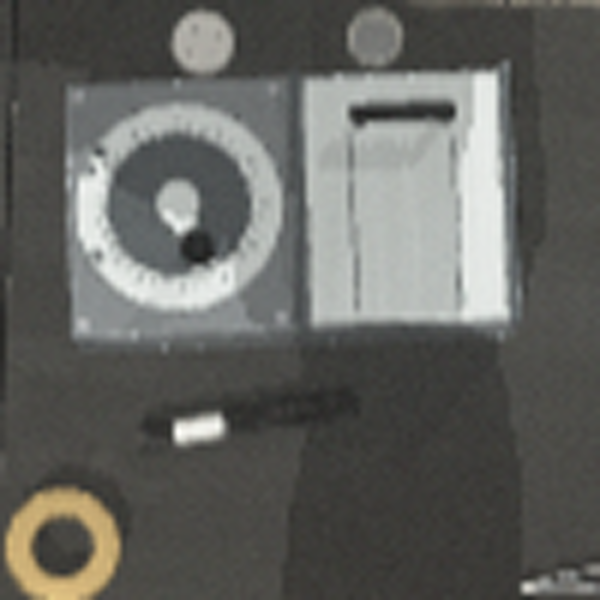

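Crop: ring centre at px (245,184.5), knob at (248,190.8), so the crank points front and slightly right, about +25°. The studs are on the left side at (231,176) and (231,193). The box yaw is about +0.045 rad. I'll align the tool with the box and go over.

Emit:
arm_command(
  rows=[
    {"travel":[0,0,0],"twist":-0.8},
    {"travel":[0,0,0],"twist":-0.8},
    {"travel":[0,0,0],"twist":-0.7},
    {"travel":[-28,-54,0],"twist":0},
    {"travel":[-28,-54,0],"twist":0},
    {"travel":[-28,-54,0],"twist":0},
    {"travel":[-28,-54,0],"twist":0},
    {"travel":[-28,-54,0],"twist":0},
    {"travel":[-28,-54,0],"twist":0},
    {"travel":[-28,-54,0],"twist":0},
  ],
  hand=0.3,
  newtons=20,
)

```text
t: 1.35
eef_pos: [0.438, 0.2113, 0.2353]
orientation: [-0.033, 0.999, -0.003, -0.002]
ft_force: [1.1, 0.3, -0.2]
finger_gap: 0.0611
```

Emit:
arm_command(
  rows=[
    {"travel":[-8,-50,0],"twist":0},
    {"travel":[-8,-50,0],"twist":0},
    {"travel":[-8,-50,0],"twist":0},
    {"travel":[0,0,0],"twist":0},
  ],
)

```text
t: 1.85
eef_pos: [0.4731, 0.0528, 0.2354]
orientation: [-0.029, 1.0, -0.003, -0.003]
ft_force: [0.6, 1.1, 0.1]
finger_gap: 0.061
```

Run:
```python
from h import *
import pickle
s=ctrl.get_state();print(s["eef_pos"].round(4),s["orientation"].round(4))
c=ctrl.camera("wrist");pickle.dump(c,open("wrist.pkl","wb"));print(c["pose"].round(3),c["camera_matrix"][0,0],c["k1"])
cv2.imwrite("pics/wrist0.png",cv2.resize(c["frame"][:,:,::-1],(768,576)))
```

```text
[0.4731 0.0528 0.2354] [-0.0285  0.9996 -0.0033 -0.0027]
[[-0.057  0.959  0.278  0.395]
 [ 0.998  0.057  0.008  0.048]
 [-0.008  0.278 -0.96   0.381]
 [ 0.     0.     0.     1.   ]] 321.3201464040767 0.009451488543465827
```

View pics/wrist0.png

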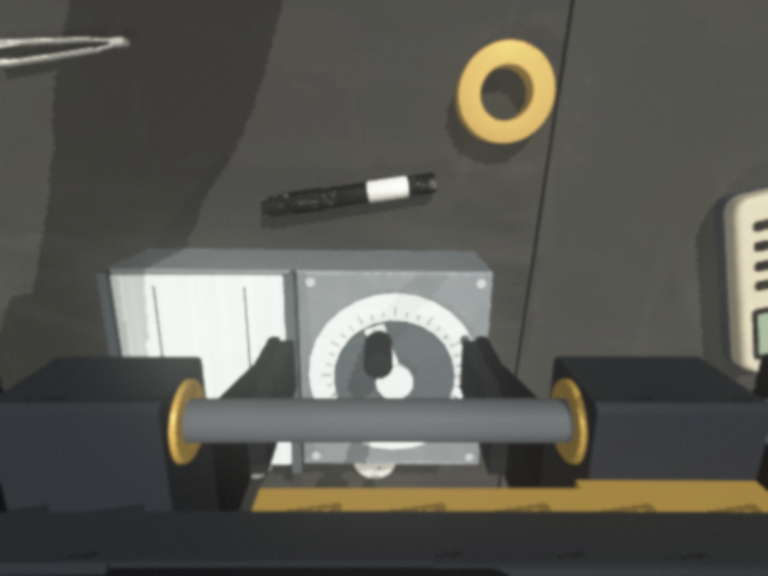

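The wrist view shows (768-wide scale) the knob as a black capsule from (378,330) to (378,379), with its top centre at about (378,363). The ring's outer edge runs from its top at (393,293) to its left at (309,372) and bottom at (393,449). The plate screws are at (310,282), (481,284), (316,457) and (470,457).

Run:
```python
from h import *
import pickle
from scipy.optimize import least_squares
c=pickle.load(open("wrist.pkl","rb"));t=pickle.load(open("top.pkl","rb"))
P=lambda u,v,z:onplane(c,u/1.5,v/1.5,z)
for n,u,v,z in [("ktop",378,363,.1235),("kbase",378,345,.0835),("s1",310,282,.07),("s2",481,284,.07),("s3",316,457,.07),("s4",470,457,.07),("fe1",303,271,.07),("fe2",490,271,.07),("rail1",298,272,.07),("rail2",298,470,.07)]: print(n,P(u,v,z).round(4))
def fit(p):
    r=least_squares(lambda q:np.hypot(p[:,0]-q[0],p[:,1]-q[1])-.06,p.mean(0)[:2],loss="soft_l1",f_scale=.001);return r.x.round(4),np.abs(r.fun).mean().round(4),len(p)
for cam,roi in((c,(195,195,135,110)),(t,(224,160,42,48))):
    x,y,w,h=roi;g=cv2.cvtColor(cam["frame"],cv2.COLOR_RGB2GRAY)[y:y+h,x:x+w]
    m=(g>165).astype(np.uint8);pts=cv2.findNonZero(m).reshape(-1,2)
    hull=cv2.convexHull(pts).reshape(-1,2)+[x,y]
    p=np.array([onplane(cam,u,v,.073) for u,v in hull]);print(fit(p))
p=np.array([P(*q,.073) for q in((393,293),(309,372),(393,449),(340,315),(450,315),(325,415),(476,372))]);print("manual",fit(p))
print("knob top cam",onplane(t,248,190.8,.1235).round(4),"ring top cam",onplane(t,245,184.5,.073).round(4))
```

```text
ktop [0.5162 0.0534 0.1235]
kbase [0.522  0.0535 0.0835]
s1 [0.485  0.0056 0.07  ]
s2 [0.4797 0.12   0.07  ]
s3 [0.6208 0.0126 0.07  ]
s4 [0.6136 0.1274 0.07  ]
fe1 [0.4777 0.0008 0.07  ]
fe2 [0.4704 0.1249 0.07  ]
rail1 [ 0.4786 -0.0025  0.07  ]
rail2 [ 0.633  -0.0007  0.07  ]
(array([0.533 , 0.0625]), np.float64(0.0124), 9)
(array([0.5465, 0.0689]), np.float64(0.0073), 15)
manual (array([0.5489, 0.0663]), np.float64(0.0012), 7)
knob top cam [0.5154 0.0513 0.1235] ring top cam [0.5455 0.0647 0.073 ]
```

Emit:
arm_command(
  rows=[
    {"travel":[-46,-3,0],"twist":0},
    {"travel":[0,0,55],"twist":0},
    {"travel":[0,0,50],"twist":0},
    {"travel":[0,0,10],"twist":0},
    {"travel":[0,0,0],"twist":0},
  ],
)

```text
t: 2.52
eef_pos: [0.5196, 0.0624, 0.1184]
orientation: [-0.035, 0.999, -0.001, -0.002]
ft_force: [0.5, 0.2, 1.0]
finger_gap: 0.0611
```

Run:
```python
from h import *
s=ctrl.get_state();print(s["eef_pos"].round(4),s["ft_force"].round(1))
c=ctrl.camera("wrist");cv2.imwrite("pics/wrist1.png",cv2.resize(c["frame"][130:330,120:400,::-1],None,fx=2.7,fy=2.7))
```

```text
[0.5196 0.0624 0.1184] [0.5 0.2 1. ]
```

View pics/wrist1.png

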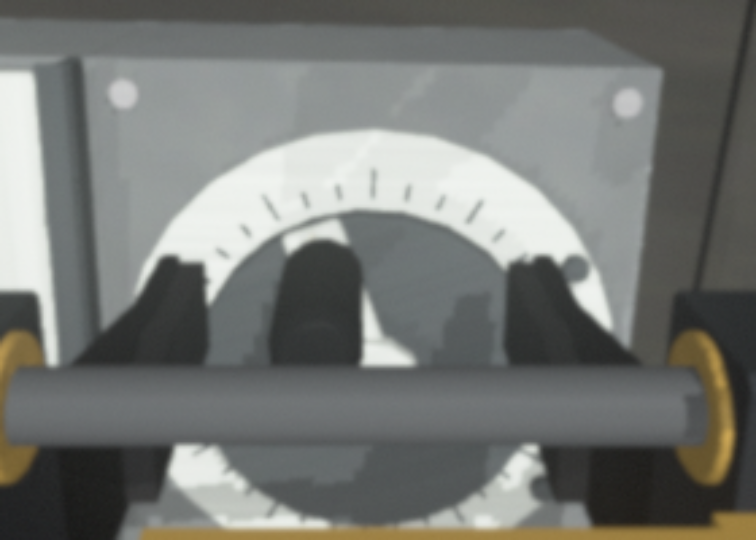

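The wrist close-up shows the knob at x≈317 and the jaw midpoint at 357, so the knob is about 8 mm towards −y. The tool drifted sideways during the descent. I'll correct that, lower and check.

Emit:
arm_command(
  rows=[
    {"travel":[0,-9,0],"twist":0},
    {"travel":[0,0,5],"twist":0},
    {"travel":[0,0,5],"twist":0},
    {"travel":[0,0,0],"twist":0},
  ],
)

```text
t: 3.08
eef_pos: [0.5226, 0.0534, 0.1123]
orientation: [-0.035, 0.999, -0.0, 0.001]
ft_force: [-0.0, 0.5, 0.0]
finger_gap: 0.0608
```

Emit:
arm_command(
  rows=[
    {"travel":[3,0,4],"twist":0},
    {"travel":[0,0,0],"twist":0},
    {"travel":[0,0,0],"twist":0},
    {"travel":[0,0,0],"twist":0},
    {"travel":[0,0,0],"twist":0},
  ],
  hand=1,
  newtons=20,
)

```text
t: 3.7
eef_pos: [0.5194, 0.0535, 0.1081]
orientation: [-0.035, 0.999, -0.0, 0.001]
ft_force: [-0.4, 1.4, 0.1]
finger_gap: 0.0192
```

Knob gripped, dial angle ≈ 20°. I'll write a helper that prints the rows from the current pose.

```bash
cat > arc.py <<'E'
import sys
from h import *
C=np.array([.549,.066]);YAW=np.radians(3.0)
def main(step,n,lead=0):
    s=ctrl.get_state();p=s["eef_pos"];q=s["orientation"]
    from scipy.spatial.transform import Rotation as R
    A=R.from_quat(q).as_matrix();d=p[:2]-C
    w=np.arctan2(-d[1],-d[0])
    print("dial deg %.1f r %.1f mm z %.1f t %.2f f %s yaw %.1f gap %.1f"%(np.degrees(w-YAW)%360,1e3*np.hypot(*d),1e3*p[2],s["t"],s["ft_force"].round(1),np.degrees(np.arctan2(A[1,0],A[0,0])),1e3*s["finger_gap"]))
    prev=np.r_[d*1e3,0]
    for i in range(1,n+1):
        a=w+np.radians(step*i);x=np.r_[-32*np.cos(a),-32*np.sin(a),108-p[2]*1e3 if i==1 else 0]
        if i>1: x[2]=0;prev[2]=0
        print((A.T@(x-prev)).round(1).tolist(),"->%.0f"%(np.degrees(a-YAW)%360));prev=x
if __name__=="__main__": main(float(sys.argv[1]),int(sys.argv[2]))
E
python3 arc.py 20 6
```

```text
dial deg 19.9 r 32.2 mm z 108.1 t 3.70 f [-0.4  1.4  0.1] yaw -176.0 gap 19.2
[-5.5, -9.7, 0.1] ->40
[-8.4, -7.3, 0.0] ->60
[-10.4, -4.0, 0.0] ->80
[-11.1, -0.2, 0.0] ->100
[-10.5, 3.6, 0.0] ->120
[-8.6, 7.0, 0.0] ->140
```

Emit:
arm_command(
  rows=[
    {"travel":[-5.5,-9.7,0],"twist":0},
    {"travel":[-8.4,-7.3,0],"twist":0},
    {"travel":[-10.4,-4,0],"twist":0},
    {"travel":[-11.1,-0.2,0],"twist":0},
    {"travel":[-10.5,3.6,0],"twist":0},
  ],
)

```text
t: 4.32
eef_pos: [0.5674, 0.0412, 0.1079]
orientation: [-0.036, 0.999, 0.002, -0.001]
ft_force: [-9.0, 7.7, 6.5]
finger_gap: 0.0178
```

```bash
python3 arc.py 20 10
```

```text
dial deg 123.6 r 30.9 mm z 107.9 t 4.33 f [-9.   7.7  6.5] yaw -175.9 gap 17.8
[-8.8, 6.6, -0.1] ->144
[-5.1, 9.9, 0.0] ->164
[-1.4, 11.0, 0.0] ->184
[2.4, 10.8, 0.0] ->204
[6.0, 9.4, 0.0] ->224
[8.8, 6.8, 0.0] ->244
[10.6, 3.3, 0.0] ->264
[11.1, -0.5, 0.0] ->284
[10.3, -4.3, -0.0] ->304
[8.2, -7.5, -0.0] ->324
```

Emit:
arm_command(
  rows=[
    {"travel":[-8.8,6.6,0],"twist":0},
    {"travel":[-5.1,9.9,0],"twist":0},
    {"travel":[-1.4,11,0],"twist":0},
    {"travel":[2.4,10.8,0],"twist":0},
    {"travel":[6,9.4,0],"twist":0},
    {"travel":[8.8,6.8,0],"twist":0},
    {"travel":[10.6,3.3,0],"twist":0},
  ],
)

```text
t: 5.2
eef_pos: [0.555, 0.0986, 0.1082]
orientation: [-0.035, 0.999, 0.001, 0.0]
ft_force: [4.7, 1.9, -3.3]
finger_gap: 0.0173
```

```bash
python3 arc.py 20 10
```

```text
dial deg 256.6 r 33.2 mm z 108.2 t 5.20 f [ 4.7  1.9 -3.3] yaw -176.0 gap 17.3
[11.4, -0.3, 0.2] ->277
[10.7, -3.0, -0.0] ->297
[9.0, -6.5, -0.0] ->317
[6.3, -9.2, -0.0] ->337
[2.8, -10.8, -0.0] ->357
[-1.1, -11.1, -0.0] ->17
[-4.8, -10.0, -0.0] ->37
[-7.9, -7.8, -0.0] ->57
[-10.1, -4.6, -0.0] ->77
[-11.1, -0.9, 0.0] ->97
```

Emit:
arm_command(
  rows=[
    {"travel":[11.4,-0.3,0],"twist":0},
    {"travel":[10.7,-3,0],"twist":0},
    {"travel":[9,-6.5,0],"twist":0},
    {"travel":[6.3,-9.2,0],"twist":0},
    {"travel":[2.8,-10.8,0],"twist":0},
    {"travel":[-1.1,-11.1,0],"twist":0},
    {"travel":[-4.8,-10,0],"twist":0},
    {"travel":[-7.9,-7.8,0],"twist":0},
  ],
)

```text
t: 6.2
eef_pos: [0.532, 0.0394, 0.1081]
orientation: [-0.037, 0.999, 0.004, 0.002]
ft_force: [1.6, 11.0, -3.1]
finger_gap: 0.0173
```

```bash
python3 arc.py 20 10
```

```text
dial deg 54.3 r 31.6 mm z 108.1 t 6.20 f [ 1.6 11.  -3.1] yaw -175.8 gap 17.3
[-9.7, -5.4, 0.1] ->74
[-11.0, -1.3, 0.0] ->94
[-10.8, 2.5, 0.1] ->114
[-9.3, 6.1, 0.1] ->134
[-6.7, 8.9, 0.1] ->154
[-3.2, 10.6, 0.1] ->174
[0.6, 11.1, 0.1] ->194
[4.4, 10.2, 0.1] ->214
[7.6, 8.1, 0.0] ->234
[9.9, 5.0, -0.0] ->254
```

Emit:
arm_command(
  rows=[
    {"travel":[-9.7,-5.4,0],"twist":0},
    {"travel":[-11,-1.3,0],"twist":0},
    {"travel":[-10.8,2.5,0],"twist":0},
    {"travel":[-9.3,6.1,0],"twist":0},
    {"travel":[-6.7,8.9,0],"twist":0},
    {"travel":[-3.2,10.6,0],"twist":0},
    {"travel":[0.6,11.1,0],"twist":0},
    {"travel":[4.4,10.2,0],"twist":0},
  ],
)

```text
t: 7.2
eef_pos: [0.5786, 0.0751, 0.1086]
orientation: [-0.032, 0.999, 0.001, 0.003]
ft_force: [23.4, 1.3, -18.1]
finger_gap: 0.0173
```

```bash
python3 arc.py 20 5
```

```text
dial deg 194.1 r 30.9 mm z 108.6 t 7.20 f [ 23.4   1.3 -18.1] yaw -176.4 gap 17.3
[3.4, 10.4, 0.6] ->214
[7.6, 8.1, -0.0] ->234
[9.9, 5.0, -0.1] ->254
[11.0, 1.3, -0.1] ->274
[10.8, -2.6, -0.1] ->294
```

Emit:
arm_command(
  rows=[
    {"travel":[3.4,10.4,0],"twist":0},
    {"travel":[7.6,8.1,0],"twist":0},
    {"travel":[9.9,5,0],"twist":0},
    {"travel":[11,1.3,0],"twist":0},
  ],
)

```text
t: 7.7
eef_pos: [0.5505, 0.0991, 0.1082]
orientation: [-0.031, 0.999, 0.001, 0.01]
ft_force: [4.8, 6.5, -4.7]
finger_gap: 0.0171
```

```bash
python3 arc.py 10 5
```

```text
dial deg 264.4 r 33.1 mm z 108.2 t 7.70 f [ 4.8  6.5 -4.7] yaw -176.4 gap 17.1
[5.7, -1.0, 0.1] ->274
[5.5, -0.9, -0.1] ->284
[5.3, -1.8, -0.1] ->294
[4.9, -2.7, -0.1] ->304
[4.3, -3.5, -0.1] ->314
```

Emit:
arm_command(
  rows=[
    {"travel":[5.7,-1,0],"twist":0},
    {"travel":[5.5,-0.9,0],"twist":0},
    {"travel":[5.3,-1.8,0],"twist":0},
    {"travel":[2.5,-1.3,0],"twist":0},
  ],
)

```text
t: 8.2
eef_pos: [0.5327, 0.0953, 0.1082]
orientation: [-0.032, 0.999, 0.003, 0.012]
ft_force: [1.5, 4.3, -1.9]
finger_gap: 0.0176
```

```bash
python3 arc.py 5 3
```

```text
dial deg 296.1 r 33.5 mm z 108.2 t 8.20 f [ 1.5  4.3 -1.9] yaw -176.3 gap 17.6
[1.8, -2.7, 0.1] ->301
[2.3, -1.5, -0.1] ->306
[2.2, -1.7, -0.1] ->311
```

Emit:
arm_command(
  rows=[
    {"travel":[1.6,-1,0],"twist":0},
    {"travel":[0,0,0],"twist":0},
  ],
)

```text
t: 8.45
eef_pos: [0.5308, 0.0942, 0.1081]
orientation: [-0.032, 0.999, 0.003, 0.012]
ft_force: [-0.1, 3.5, -0.5]
finger_gap: 0.017
```

```bash
python3 arc.py -20 1
python3 - <<'E'
from h import *
import pickle
c=ctrl.camera("wrist");pickle.dump(c,open("wrist2.pkl","wb"))
cv2.imwrite("pics/wrist2.png",cv2.resize(c["frame"][100:300,100:380,::-1],None,fx=2.8,fy=2.8,interpolation=cv2.INTER_CUBIC))
E
```

```text
dial deg 299.9 r 33.6 mm z 108.1 t 8.45 f [-0.1  3.5 -0.5] yaw -176.3 gap 17.0
[-11.3, 2.3, 0.4] ->280
```

View pics/wrist2.png

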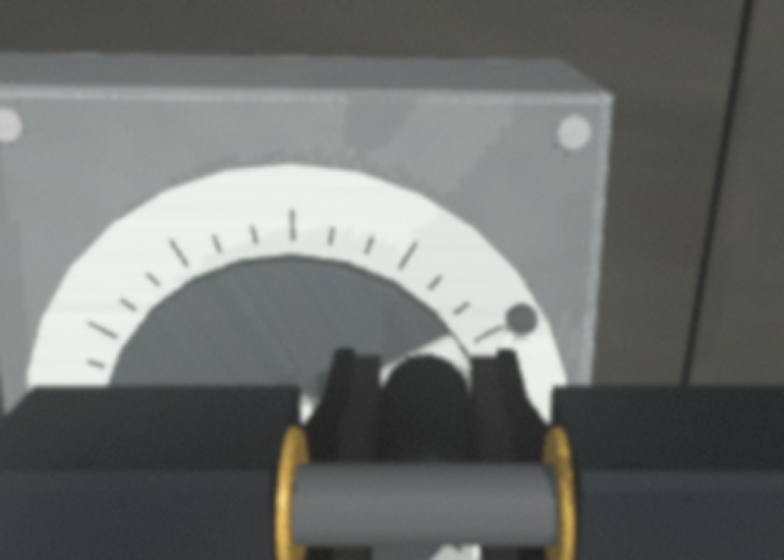

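The picture shows the crank bar's centreline running from (459,346) straight at the one-stud mark at (521,319), so the stop is good. Now I'll refine the centre from the stud and the screws, then go clockwise.

```bash
python3 - <<'E'
from h import *
import pickle
c=pickle.load(open("wrist2.pkl","rb"));P=lambda u,v,z:onplane(c,100+u/2.8,100+v/2.8,z)[:2]
s=P(521,319,.076);a=np.radians(3)
R=np.array([[np.cos(a),-np.sin(a)],[np.sin(a),np.cos(a)]])
print("centre from stud",(s-R@[-.0555*.5,.0555*.866]).round(4),"top of ring",(P(293,164,.073)-R@[-.06,0]).round(4),"yaw screws",np.degrees(np.arctan2(*((P(6,125,.07)-P(573,132,.07))*[1,-1]))))
E
sed -i 's/C=np.array.*;Y/C=np.array([.5485,.067]);Y/' arc.py; python3 arc.py -20 9
```

```text
centre from stud [0.5481 0.0658] top of ring [0.5485 0.0668] yaw screws 2.96896407072398
dial deg 300.1 r 32.4 mm z 108.1 t 8.50 f [ 0.   3.  -0.4] yaw -176.3 gap 17.5
[-10.7, 3.3, 0.4] ->280
[-11.1, -0.1, 0.3] ->260
[-10.4, -3.9, 0.2] ->240
[-8.4, -7.2, 0.2] ->220
[-5.5, -9.7, 0.1] ->200
[-1.8, -11.0, -0.0] ->180
[2.0, -10.9, -0.1] ->160
[5.7, -9.6, -0.2] ->140
[8.6, -7.1, -0.2] ->120
```

Emit:
arm_command(
  rows=[
    {"travel":[-10.7,3.3,0],"twist":0},
    {"travel":[-11.1,-0.1,0],"twist":0},
    {"travel":[-10.4,-3.9,0],"twist":0},
    {"travel":[-8.4,-7.2,0],"twist":0},
    {"travel":[-5.5,-9.7,0],"twist":0},
    {"travel":[-1.8,-11,0],"twist":0},
  ],
)

```text
t: 9.25
eef_pos: [0.5804, 0.0681, 0.108]
orientation: [-0.033, 0.999, 0.003, 0.008]
ft_force: [-6.0, 2.6, 4.1]
finger_gap: 0.0174
```

```bash
python3 arc.py -20 8
```

```text
dial deg 178.9 r 31.9 mm z 108.0 t 9.25 f [-6.   2.6  4.1] yaw -176.2 gap 17.4
[2.2, -10.9, -0.1] ->159
[5.9, -9.4, -0.1] ->139
[8.7, -6.9, -0.2] ->119
[10.6, -3.5, -0.2] ->99
[11.1, 0.4, -0.2] ->79
[10.3, 4.1, -0.2] ->59
[8.3, 7.4, -0.1] ->39
[5.2, 9.8, -0.0] ->19
```

Emit:
arm_command(
  rows=[
    {"travel":[2.2,-10.9,0],"twist":0},
    {"travel":[5.9,-9.4,0],"twist":0},
    {"travel":[8.7,-6.9,0],"twist":0},
    {"travel":[10.6,-3.5,0],"twist":0},
    {"travel":[11.1,0.4,0],"twist":0},
    {"travel":[10.3,4.1,0],"twist":0},
  ],
)

```text
t: 10.0
eef_pos: [0.5319, 0.0393, 0.1082]
orientation: [-0.033, 0.999, 0.007, 0.01]
ft_force: [8.8, 9.2, -8.3]
finger_gap: 0.0174
```

```bash
python3 arc.py -20 8
```

```text
dial deg 56.1 r 32.3 mm z 108.2 t 10.00 f [ 8.8  9.2 -8.3] yaw -176.2 gap 17.4
[7.7, 8.1, 0.1] ->36
[4.7, 10.0, 0.0] ->16
[1.0, 11.1, 0.1] ->356
[-2.8, 10.7, 0.2] ->336
[-6.3, 9.1, 0.2] ->316
[-9.1, 6.4, 0.3] ->296
[-10.7, 2.9, 0.3] ->276
[-11.1, -0.9, 0.2] ->256
```

Emit:
arm_command(
  rows=[
    {"travel":[7.7,8.1,0],"twist":0},
    {"travel":[4.7,10,0],"twist":0},
    {"travel":[1,11.1,0],"twist":0},
    {"travel":[-2.8,10.7,0],"twist":0},
    {"travel":[-6.3,9.1,0],"twist":0},
    {"travel":[-9.1,6.4,0],"twist":0},
  ],
)

```text
t: 10.75
eef_pos: [0.5273, 0.0913, 0.1081]
orientation: [-0.03, 1.0, 0.005, 0.005]
ft_force: [-6.7, 0.9, 6.1]
finger_gap: 0.0171
```

```bash
python3 arc.py -10 6
```

```text
dial deg 308.0 r 32.2 mm z 108.1 t 10.75 f [-6.7  0.9  6.1] yaw -176.5 gap 17.1
[-4.8, 2.8, 0.1] ->298
[-5.2, 2.1, 0.1] ->288
[-5.4, 1.2, 0.1] ->278
[-5.6, 0.2, 0.1] ->268
[-5.5, -0.7, 0.0] ->258
[-5.3, -1.7, 0.0] ->248
```

Emit:
arm_command(
  rows=[
    {"travel":[-4.8,2.8,0],"twist":0},
    {"travel":[-5.2,2.1,0],"twist":0},
    {"travel":[-5.4,1.2,0],"twist":0},
    {"travel":[-5.6,0.2,0],"twist":0},
    {"travel":[-5.5,-0.7,0],"twist":0},
    {"travel":[-5.3,-1.7,0],"twist":0},
  ],
)

```text
t: 11.5
eef_pos: [0.5596, 0.0973, 0.1081]
orientation: [-0.03, 1.0, 0.005, 0.003]
ft_force: [-3.7, -1.1, 2.3]
finger_gap: 0.0172
```

```bash
python3 arc.py -5 3
```

```text
dial deg 247.0 r 32.3 mm z 108.1 t 11.50 f [-3.7 -1.1  2.3] yaw -176.5 gap 17.2
[-2.4, -1.5, 0.1] ->242
[-2.4, -1.4, 0.0] ->237
[-2.3, -1.6, -0.0] ->232
```

Emit:
arm_command(
  rows=[
    {"travel":[-2.4,-1.5,0],"twist":0},
    {"travel":[-0.8,-0.5,0],"twist":0},
    {"travel":[0,0,0],"twist":0},
  ],
)

```text
t: 11.88
eef_pos: [0.5637, 0.0954, 0.1081]
orientation: [-0.03, 1.0, 0.005, 0.004]
ft_force: [-1.8, 0.5, 2.1]
finger_gap: 0.0173
```

```bash
python3 arc.py 10 10;  python3 - <<'E'
from h import *
c=ctrl.camera("wrist")
cv2.imwrite("pics/wrist3.png",cv2.resize(c["frame"][100:330,100:380,::-1],None,fx=2.5,fy=2.5,interpolation=cv2.INTER_CUBIC))
E
```

```text
dial deg 238.9 r 32.2 mm z 108.1 t 11.88 f [-1.8  0.5  2.1] yaw -176.5 gap 17.3
[5.1, 2.4, 0.1] ->249
[5.3, 1.6, -0.0] ->259
[5.5, 0.6, -0.0] ->269
[5.6, -0.3, -0.0] ->279
[5.4, -1.3, -0.1] ->289
[5.1, -2.2, -0.1] ->299
[4.7, -3.1, -0.1] ->309
[4.1, -3.8, -0.1] ->319
[3.3, -4.5, -0.1] ->329
[2.5, -5.0, -0.1] ->339
```

View pics/wrist3.png

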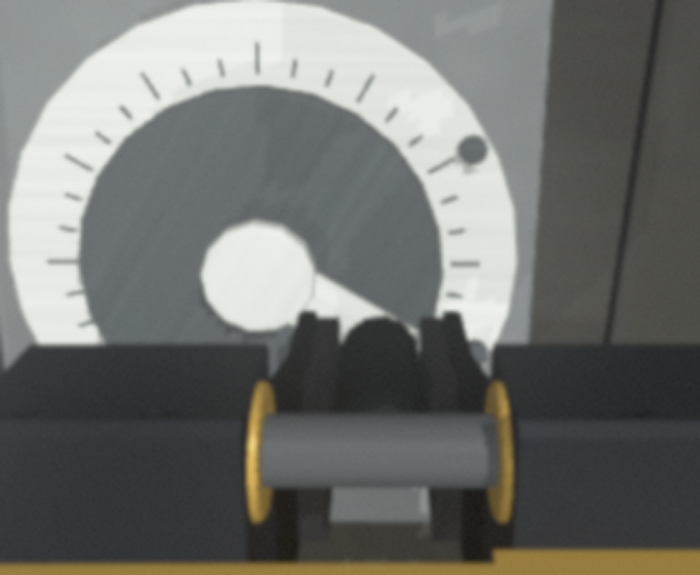

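The crank points at the two-stud mark (stud visible at (477,350)), dial ≈ 239°. Now counter-clockwise: quick at first, then slow before 4°, where the stop may begin.

Emit:
arm_command(
  rows=[
    {"travel":[5.1,2.4,0],"twist":0},
    {"travel":[5.3,1.6,0],"twist":0},
    {"travel":[5.5,0.6,0],"twist":0},
    {"travel":[5.6,-0.3,0],"twist":0},
    {"travel":[5.4,-1.3,0],"twist":0},
    {"travel":[5.1,-2.2,0],"twist":0},
    {"travel":[4.7,-3.1,0],"twist":0},
    {"travel":[4.1,-3.8,0],"twist":0},
    {"travel":[3.3,-4.5,0],"twist":0},
  ],
)

```text
t: 13.05
eef_pos: [0.5193, 0.0813, 0.1081]
orientation: [-0.03, 1.0, 0.005, 0.007]
ft_force: [4.2, 0.6, -2.3]
finger_gap: 0.0175
```

```bash
python3 arc.py 4 8
```

```text
dial deg 331.0 r 32.5 mm z 108.1 t 13.05 f [ 4.2  0.6 -2.3] yaw -176.5 gap 17.5
[0.6, -2.2, 0.1] ->335
[0.9, -2.0, -0.0] ->339
[0.7, -2.1, -0.0] ->343
[0.6, -2.2, -0.0] ->347
[0.4, -2.2, -0.0] ->351
[0.3, -2.2, -0.0] ->355
[0.1, -2.2, -0.0] ->359
[-0.0, -2.2, -0.0] ->3
```

Emit:
arm_command(
  rows=[
    {"travel":[0.6,-2.2,0],"twist":0},
    {"travel":[0.9,-2,0],"twist":0},
    {"travel":[0.7,-2.1,0],"twist":0},
    {"travel":[0.6,-2.2,0],"twist":0},
    {"travel":[0.4,-2.2,0],"twist":0},
    {"travel":[0.3,-2.2,0],"twist":0},
  ],
)

```text
t: 13.8
eef_pos: [0.5161, 0.0682, 0.1081]
orientation: [-0.031, 0.999, 0.006, 0.006]
ft_force: [1.7, 2.1, -1.6]
finger_gap: 0.0176
```

```bash
python3 arc.py 2 6
```

```text
dial deg 354.9 r 32.4 mm z 108.1 t 13.80 f [ 1.7  2.1 -1.6] yaw -176.5 gap 17.6
[-0.3, -1.2, 0.1] ->357
[0.1, -1.1, -0.0] ->359
[0.0, -1.1, -0.0] ->1
[-0.0, -1.1, -0.0] ->3
[-0.1, -1.1, -0.0] ->5
[-0.1, -1.1, -0.0] ->7
```

Tracking is exact. Now 2° steps, in short calls.

Emit:
arm_command(
  rows=[
    {"travel":[-0.2,-1.1,0],"twist":0},
    {"travel":[0.1,-1.1,0],"twist":0},
    {"travel":[0,-1.1,0],"twist":0},
    {"travel":[0,-1.1,0],"twist":0},
    {"travel":[-0.1,-1.1,0],"twist":0},
  ],
)

```text
t: 14.42
eef_pos: [0.5165, 0.0625, 0.1081]
orientation: [-0.031, 0.999, 0.006, 0.006]
ft_force: [1.3, 1.7, 0.6]
finger_gap: 0.0171
```

```bash
python3 arc.py 2 8
```

```text
dial deg 5.0 r 32.3 mm z 108.1 t 14.43 f [1.3 1.7 0.6] yaw -176.5 gap 17.1
[-0.4, -1.1, 0.1] ->7
[-0.1, -1.1, -0.0] ->9
[-0.2, -1.1, -0.0] ->11
[-0.2, -1.1, -0.0] ->13
[-0.3, -1.1, -0.0] ->15
[-0.3, -1.1, -0.0] ->17
[-0.3, -1.1, -0.0] ->19
[-0.4, -1.1, -0.0] ->21
```

Emit:
arm_command(
  rows=[
    {"travel":[-0.3,-1.1,0],"twist":0},
    {"travel":[-0.1,-1.1,0],"twist":0},
    {"travel":[-0.2,-1.1,0],"twist":0},
    {"travel":[-0.2,-1.1,0],"twist":0},
  ],
)

```text
t: 14.92
eef_pos: [0.5175, 0.0581, 0.1081]
orientation: [-0.031, 0.999, 0.006, 0.006]
ft_force: [0.8, 3.0, 0.5]
finger_gap: 0.0173
```

```bash
python3 arc.py 2 8
```

```text
dial deg 12.9 r 32.3 mm z 108.1 t 14.93 f [0.8 3.  0.5] yaw -176.5 gap 17.3
[-0.5, -1.0, 0.1] ->15
[-0.3, -1.1, -0.0] ->17
[-0.3, -1.1, -0.0] ->19
[-0.4, -1.1, -0.0] ->21
[-0.4, -1.0, -0.0] ->23
[-0.4, -1.0, -0.0] ->25
[-0.5, -1.0, -0.0] ->27
[-0.5, -1.0, -0.0] ->29
```

Emit:
arm_command(
  rows=[
    {"travel":[-0.4,-1,0],"twist":0},
    {"travel":[-0.3,-1.1,0],"twist":0},
    {"travel":[-0.3,-1.1,0],"twist":0},
    {"travel":[-0.4,-1.1,0],"twist":0},
  ],
)

```text
t: 15.42
eef_pos: [0.5196, 0.0528, 0.1081]
orientation: [-0.031, 0.999, 0.006, 0.006]
ft_force: [2.2, 0.8, -0.6]
finger_gap: 0.0173
```

```bash
python3 arc.py 2 8
```

```text
dial deg 23.2 r 32.3 mm z 108.1 t 15.43 f [ 2.2  0.8 -0.6] yaw -176.5 gap 17.3
[-0.7, -0.9, 0.1] ->25
[-0.5, -1.0, -0.0] ->27
[-0.5, -1.0, -0.0] ->29
[-0.6, -1.0, -0.0] ->31
[-0.6, -1.0, -0.0] ->33
[-0.6, -0.9, -0.0] ->35
[-0.7, -0.9, -0.0] ->37
[-0.7, -0.9, -0.0] ->39
```

Emit:
arm_command(
  rows=[
    {"travel":[-0.6,-0.9,0],"twist":0},
    {"travel":[-0.5,-1,0],"twist":0},
    {"travel":[-0.5,-1,0],"twist":0},
  ],
)

```text
t: 15.8
eef_pos: [0.5209, 0.0506, 0.1081]
orientation: [-0.031, 0.999, 0.006, 0.005]
ft_force: [-2.7, 4.5, 4.1]
finger_gap: 0.0174
```

```bash
python3 arc.py 2 5
```

```text
dial deg 27.7 r 32.1 mm z 108.1 t 15.80 f [-2.7  4.5  4.1] yaw -176.5 gap 17.4
[-0.6, -0.9, 0.1] ->30
[-0.6, -1.0, -0.0] ->32
[-0.6, -0.9, -0.0] ->34
[-0.6, -0.9, -0.0] ->36
[-0.7, -0.9, -0.0] ->38
```

Progress is lagging and the force is up, so this is either the click or the stop. I'll take two tiny steps.

Emit:
arm_command(
  rows=[
    {"travel":[-0.5,-0.8,0],"twist":0},
    {"travel":[-0.5,-0.8,0],"twist":0},
  ],
)

```text
t: 16.05
eef_pos: [0.521, 0.0505, 0.108]
orientation: [-0.032, 0.999, 0.007, 0.004]
ft_force: [-3.7, 4.8, 4.7]
finger_gap: 0.0173
```

```bash
python3 arc.py 2 4
```

```text
dial deg 27.9 r 32.1 mm z 108.0 t 16.05 f [-3.7  4.8  4.7] yaw -176.4 gap 17.3
[-0.6, -0.9, 0.0] ->30
[-0.6, -1.0, -0.0] ->32
[-0.6, -0.9, -0.0] ->34
[-0.6, -0.9, -0.0] ->36
```

The dial has stopped dead at 28°, 149° after the two-stud mark and inside the expected range, at about 6 N. I'll let up, open and lift, then test the lid gently.

Emit:
arm_command(
  rows=[
    {"travel":[0.3,0.5,0],"twist":0},
  ],
)

```text
t: 16.18
eef_pos: [0.5206, 0.0509, 0.1081]
orientation: [-0.032, 0.999, 0.007, 0.004]
ft_force: [1.2, -0.7, 1.2]
finger_gap: 0.0172
```

Emit:
arm_command(
  rows=[
    {"travel":[0,0,0],"twist":0},
    {"travel":[0,0,0],"twist":0},
    {"travel":[0,0,0],"twist":0},
    {"travel":[0,0,-40],"twist":0},
    {"travel":[0,0,-40],"twist":0},
    {"travel":[0,0,0],"twist":0},
  ],
  hand=0.5,
)

```text
t: 16.92
eef_pos: [0.5191, 0.0477, 0.1888]
orientation: [-0.031, 1.0, 0.006, 0.003]
ft_force: [0.0, 0.5, -0.7]
finger_gap: 0.0435
```

Emit:
arm_command(
  rows=[
    {"travel":[-33,-40,0],"twist":0},
    {"travel":[-33,-40,0],"twist":0},
    {"travel":[-33,-40,0],"twist":0},
    {"travel":[0,0,0],"twist":0},
    {"travel":[0,0,0],"twist":0},
  ],
  hand=1,
)

```text
t: 17.55
eef_pos: [0.6266, -0.0681, 0.1831]
orientation: [-0.032, 0.999, 0.006, 0.0]
ft_force: [-0.6, -0.1, 0.2]
finger_gap: 0.0033
```

Emit:
arm_command(
  rows=[
    {"travel":[-2,5,30],"twist":0},
    {"travel":[0,0,0],"twist":0},
  ],
)

```text
t: 17.8
eef_pos: [0.6272, -0.0607, 0.1521]
orientation: [-0.033, 0.999, 0.006, -0.0]
ft_force: [-0.3, -0.1, 0.8]
finger_gap: 0.0006
```

Run:
```python
from h import *
c=ctrl.camera("wrist")
cv2.imwrite("pics/wrist4.png",cv2.resize(c["frame"][100:330,100:400,::-1],None,fx=2.5,fy=2.5,interpolation=cv2.INTER_CUBIC))
```

```text
(no output)
```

View pics/wrist4.png

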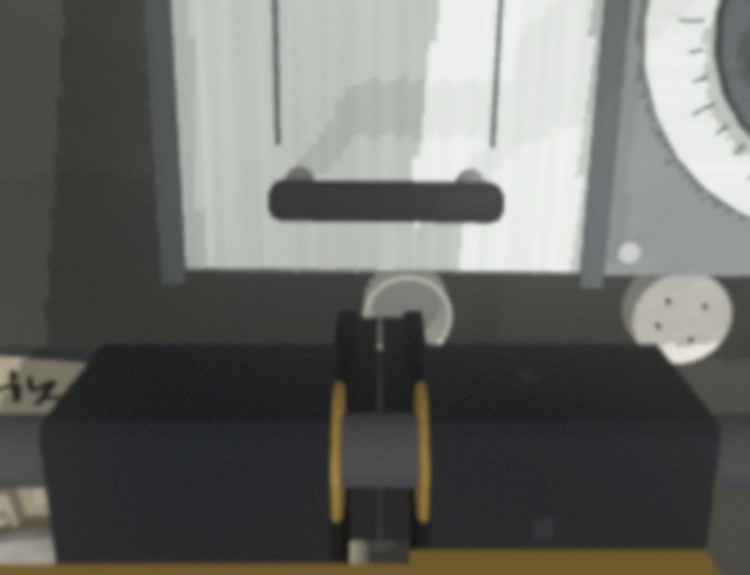

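The handle is centred at (386,202) and the closed fingers are behind it at x≈380, so they're aligned. Going down and nudging forward.

Emit:
arm_command(
  rows=[
    {"travel":[0,0,40],"twist":0},
    {"travel":[0,0,7],"twist":0},
    {"travel":[0,0,2],"twist":0},
    {"travel":[0,0,0],"twist":0},
  ],
)

```text
t: 18.35
eef_pos: [0.6311, -0.0604, 0.1113]
orientation: [-0.034, 0.999, 0.006, 0.006]
ft_force: [0.6, 0.2, -0.8]
finger_gap: 0.0004
```

Emit:
arm_command(
  rows=[
    {"travel":[4,0,0],"twist":0},
    {"travel":[4,0,0],"twist":0},
    {"travel":[2,0,0],"twist":0},
  ],
)

```text
t: 18.73
eef_pos: [0.6215, -0.0615, 0.1135]
orientation: [-0.033, 0.999, 0.006, 0.007]
ft_force: [-0.8, -0.4, -0.4]
finger_gap: 0.0009
```

Emit:
arm_command(
  rows=[
    {"travel":[0,0,7],"twist":0},
    {"travel":[0,0,4],"twist":0},
    {"travel":[0,0,0],"twist":0},
  ],
)

```text
t: 19.1
eef_pos: [0.6214, -0.0612, 0.1015]
orientation: [-0.033, 0.999, 0.006, 0.007]
ft_force: [0.4, -1.6, -0.1]
finger_gap: 0.0005
```

Emit:
arm_command(
  rows=[
    {"travel":[2,0,0],"twist":0},
    {"travel":[2,0,0],"twist":0},
    {"travel":[2,0,0],"twist":0},
    {"travel":[1.5,0,0],"twist":0},
  ],
)

```text
t: 19.6
eef_pos: [0.6141, -0.0617, 0.1015]
orientation: [-0.033, 0.999, 0.006, 0.008]
ft_force: [1.6, -0.2, -1.1]
finger_gap: 0.0003
```

Touching at about x=0.614. I'll keep going in small steps.

Emit:
arm_command(
  rows=[
    {"travel":[1.5,0,0],"twist":0},
    {"travel":[1.5,0,0],"twist":0},
    {"travel":[1.5,0,0],"twist":0},
  ],
)

```text
t: 19.98
eef_pos: [0.6096, -0.062, 0.1016]
orientation: [-0.033, 0.999, 0.006, 0.008]
ft_force: [1.5, 0.0, -1.5]
finger_gap: 0.0003
```

Emit:
arm_command(
  rows=[
    {"travel":[1.5,0,0],"twist":0},
    {"travel":[1.5,0,0],"twist":0},
    {"travel":[1.5,0,0],"twist":0},
  ],
)

```text
t: 20.35
eef_pos: [0.6048, -0.0622, 0.1016]
orientation: [-0.033, 0.999, 0.006, 0.008]
ft_force: [2.0, -1.1, -1.5]
finger_gap: 0.0003
```

It's moving freely at about 2 N, already well past 2.5 mm, so the lid is unlocked. Sliding it open.

Emit:
arm_command(
  rows=[
    {"travel":[6,0,0],"twist":0},
    {"travel":[6,0,0],"twist":0},
    {"travel":[6,0,0],"twist":0},
    {"travel":[6,0,0],"twist":0},
    {"travel":[6,0,0],"twist":0},
    {"travel":[6,0,0],"twist":0},
    {"travel":[5,0,0],"twist":0},
    {"travel":[3,0,0],"twist":0},
  ],
)

```text
t: 21.35
eef_pos: [0.5582, -0.0647, 0.1015]
orientation: [-0.034, 0.999, 0.007, 0.009]
ft_force: [2.8, 1.1, 0.1]
finger_gap: 0.0005
```

Emit:
arm_command(
  rows=[
    {"travel":[3,0,0],"twist":0},
    {"travel":[3,0,0],"twist":0},
    {"travel":[2,0,0],"twist":0},
  ],
)

```text
t: 21.72
eef_pos: [0.552, -0.065, 0.1019]
orientation: [-0.034, 0.999, 0.006, 0.011]
ft_force: [16.1, 1.7, -10.0]
finger_gap: 0.0006
```

The lid is at its end stop (16 N). Backing off, lifting, moving clear and checking.

Emit:
arm_command(
  rows=[
    {"travel":[-8,0,0],"twist":0},
    {"travel":[-4,0,0],"twist":0},
    {"travel":[0,0,-50],"twist":0},
    {"travel":[0,0,-50],"twist":0},
    {"travel":[0,30,-20],"twist":0},
    {"travel":[0,60,0],"twist":0},
    {"travel":[0,60,0],"twist":0},
    {"travel":[0,60,0],"twist":0},
    {"travel":[0,0,0],"twist":0},
  ],
)

```text
t: 22.85
eef_pos: [0.5451, 0.1465, 0.2258]
orientation: [-0.031, 0.999, 0.005, 0.006]
ft_force: [0.9, -1.1, 0.0]
finger_gap: 0.0007
```

Run:
```python
from h import *
c=ctrl.camera("top");s=ctrl.get_state();print(s["eef_pos"].round(3),s["ft_force"].round(1))
cv2.imwrite("pics/top1.png",cv2.resize(c["frame"][130:270,190:350,::-1],None,fx=4.2,fy=4.2,interpolation=cv2.INTER_CUBIC))
```

```text
[0.546 0.143 0.226] [-0.1 -1.7  0.8]
```

View pics/top1.png

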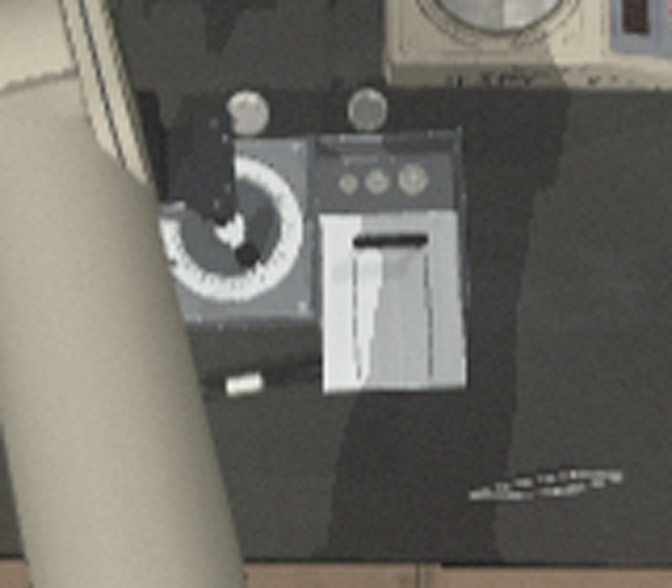

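The lid stands open with the weights visible inside, the handle at crop (390,240), and the disc, cup and marker where they were. I'll check the handle position and hand in.

Run:
```python
from h import *
import pickle
t=pickle.load(open("top.pkl","rb"))
a=onplane(t,282.2,168.7,.0985);b=onplane(t,190+390/4.2,130+240/4.2,.0985);print(a.round(4),b.round(4),"open mm",np.hypot(*(a-b)[:2])*1e3)
s=ctrl.get_state();print(np.abs(s["qvel"]).max().round(4));print(ctrl.finish_job())
```

```text
[ 0.5974 -0.0623  0.0985] [ 0.5337 -0.065   0.0985] open mm 63.72624087146192
0.0524
the job is handed in; nothing more can be done
None
```

The lockbox is open: the lid slid to its end stop, and the job is handed in at about 23 s of the 72 s allowed.

- **Dialling:** I led the crank counter-clockwise past the one-stud mark once and stopped on it the second time. The wrist picture confirmed that stop. I then went clockwise past the two-stud mark once and stopped at about 239° (240° wanted). Last, I went slowly counter-clockwise until the dial stopped dead at about 28°, roughly 149° on. I let up at once, with about 6 N at the knob.
- **Lid:** It slid freely at 2 to 3 N. I felt 16 N at its end stop and backed off.
- **Last checks:** The top picture puts the handle 63.7 mm forward of where it started (58 needed). The gripper was clear of everything, with the tool at about 0.23 m height. The disc, the cup and the visible part of the marker looked unmoved. The arm hid some of the other bystanders in that picture, so I did not re-check those.
- **Arm not fully still:** It still showed a slight settling motion, up to 0.05 rad/s at one joint, when I handed in. It was in free air.

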